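# Set up the pot decorating wheel

### The arm

A 6-joint arm with a two-finger parallel gripper is mounted at the origin on the work surface. World frame = base frame: x ahead of the robot, y to its left, z up, the work surface at z = 0. Lengths are in m, angles in rad, forces in N, time in s.
With the tool pointing down it reaches from about 0.275 to 0.875 m from the base axis. Payload 12.5 kg.
Tool frame: the origin (TCP) lies at the very end of the fingers, on their centre line; the grasp point (between the pads) lies 19 mm behind it; z points along the fingers, y is the line along which they close (so a half turn about z gives the same grasp; the last joint's range is limited). The gripper opens to 85 mm and grips with 20 to 120 N. Pads are 22 mm wide; open, the fingers measure 114 mm over their backs; the gripper's body (76 mm by 85 mm) begins 54 mm behind the grasp point. The pads swing forward as they close: fully open they stand 13 mm farther back than shut.
Start: joints at [-1.315, 0.351, 1.652, -0, 1.139, -0.085], TCP at [0.184, -0.518, 0.231] pointing down, gripper open.
Joint ranges: [-2.75, 2.75], [-0.79, 2.1], [0.01, 2.65], [-1.57, 4.71], [0.07, 3.14], [-2.87, 2.87]. Speed limits (rad/s): [2.22, 2.22, 2.79, 3.14, 3.14, 3.14].

### API

Orientations are given as a 3x3 rotation matrix whose columns are the frame's x, y, z axes.
In Python, from bench import manip gives the robot as it stands. Calls block until the motion is done:
- manip.move_ptp(position, orientation): joint-space move of the TCP to a pose.
- manip.move_l(position, attitude=None, max_speed=0.15): straight line of the TCP; attitude=None keeps the orientation; max_speed is the mean speed in m/s.
- manip.move_j(angles): joint-space move.
- manip.set_gripper(opening, effort=None): opening from 0.0 (shut) to 1.0 (fully open); effort is the grip in N (None keeps the last); returns when the fingers have stopped.
- manip.dwell(seconds).
- manip.inverse_kinematics(position, orientation): joint angles nearest the present ones, or None.
- manip.grab_frame(name): name is "side" or "top"; returns (picture, depth): 400x640x3 uint8, red, green, blue; 400x640 float32, m along the optical axis (not along the pixel's ray), 0 where there is no reading.
- manip.get_calibration(name): a dict with "camera_matrix" (3x3 intrinsics, pixels), "k1" (the pictures are not rectified: a ray, as slopes to the right and down, at radius r is drawn at 1 + k1 r^2 times it, then the intrinsics apply), "R" (3x3) and "t" (3): a world point X has camera coordinates R X + t. Camera axes: x right, y down, z forward; pixel columns grow to the right and rows downward; lengths in m; the calibration is good to about 2 mm. A picture is of the moment at which its call begins. get_calibration takes no time and is no camera call.
A pose or a line that the arm cannot do raises manip.Unreachable and nothing moves.
- manip.sign_off(): hands the job in; it is judged then, once.
Trained networks look in the newest picture that a camera, given by its name, has taken for a name from the list of things; names that differ only in an ending like _2 or _b are one class to them, and where a whole thing is asked for, a point or a joint stands for the part that bears it (a point fixed in the world has none). Each returns a list of dicts, best first, with "confidence" (0 to 1); they miss things now and then, are a little off and sometimes report something else, mostly with a low value. They report only what shows in the picture. A call takes as long as a camera call. They do not tell look-alikes from the thing itself.
- manip.look_for(camera, name): "at" ([x, y, z] in m, in world coordinates, good to about 4 mm: the middle of the surface that is visible of it).
Readings, each from a call of its own:
- manip.current_time(): time.
- manip.current_qpos(): joint angles.
- manip.current_joint_vel(): joint speeds.
- manip.current_joint_torque(): joint torques, N m.
- manip.current_ee_pos(): TCP position.
- manip.current_tcp_rot(): TCP orientation.
- manip.current_force(): force on the tool from outside, world axes, zero at the start.
- manip.current_ft_torque(): the same for the moment, N m.
- manip.current_grip_width(): opening from 0.0 (shut) to 1.0 (fully open).
- manip.current_grip_force(): force on a finger pad.
Only numpy, scipy, OpenCV 4.12 (cv2) and the standard library are available. Lean on these libraries where they do the work, as an engineer would, in place of code of your own. Each camera call takes 0.05 s, during which the arm holds its last target. There are 200 camera calls.

### The job

Fit the yellow carrier into the spindle of the white decorating wheel, turning it until its slots drop over the two red dogs and it sits fully home, and let go of it. Then gently lower the small green pot upright into the carrier's cup until it sits on the cup's floor, and let go. Do not ram or drop the parts, and leave the blue carrier, the orange pot and the chrome bowl where they are.

Things in the scene. Friction and masses are not known exactly. Their poses are not given: they have to be found in the camera images.
- wheel: White decorating wheel, fixed to the table, upright. Housing 200 x 170 mm, 85 mm high, x the 200 mm way. Origin at the centre of its underside; the upright spindle is on its z axis. The spindle is braked: about 1 N m turns it, so light touches leave it where it is.
- nose (a point): Centre of the spindle's nose face, 100 mm above the table; axes as the wheel's, z up. The nose is a flat steel disc, 88 mm in diameter. The tapered bore in its middle is 37 mm wide at the face, 24 mm wide 40 mm down. Home for the carrier: flange flat on this face, its origin at this point.
- dog_tops (a point): Point on the spindle axis level with the dogs' tops, 8 mm above the nose face. Two red dogs stand on the face on opposite sides of the bore, each 12 mm wide and reaching from 31 to 42 mm from the axis. Their direction is NOT measured: the line through both lies anywhere within 0.7 rad either way of this frame's x axis (about z); this frame turns with the housing only.
- carrier: Yellow-cupped carrier, 0.35-0.7 kg, upright in a rack hole, turned about its axis at random. Origin on the axis at its flange's underside, z up. Flange 84 mm wide, z 0-10 mm; two open slots 16 mm wide run right through it from the rim in to 29.5 mm from the axis, along +x and -x (fits either way round). With slots off the dogs it stands 8 mm high on top of them.
- carrier_tip (a point): Lower end of the yellow carrier's steel tapered shank, 38 mm below the carrier's origin. The shank is 19 mm wide here, 22 mm wide 2 mm up, and 34 mm wide at the flange; about 1 mm of play all round in the bore when home.
- carrier_floor (a point): Centre of the yellow cup's floor, 22 mm above the carrier's origin, z up. The cup is straight outside, 62 mm in diameter, from 10 to 52 mm above the carrier's origin: grip it there, at any yaw. Inside it tapers from 53 mm wide at the rim to 42 mm at the floor.
- green_pot: Small lime-green flowerpot, 0.1-0.17 kg, open top, standing on the table. Origin at the centre of its underside, z up. 40 mm wide at the base, tapering out to 60 mm at 50 mm height, then a straight 60 mm rim band up to its top at 66 mm; wall 4 mm. It rests on the cup's floor with about 1 mm of play all round.
- spare_carrier: Blue-cupped carrier, same shape as the yellow one, in the rack's other hole. Leave alone.
- orange_pot: Small orange pot, same shape as the green one, on the table. Leave alone.
- chrome_bowl: Chrome bowl, 100 mm wide, 62 mm high, origin at the centre of its underside, on the table. Leave alone.
- rack: Fixed wooden rack, 110 x 250 mm, 60 mm high, origin at the centre of its underside; two through holes 41 mm wide on its y axis, 65 mm either side of the centre. The carriers' flanges rest on its top.
Mind the look-alikes: they are no part of the job. What is meant by the carrier is not purple, and is the smaller of those in its own colour.

How it is judged:
On the way, in this order (a step that is already met when the one before it is completed fails the run):
1. the yellow carrier is fully home in the spindle, slots over the dogs, and let go, before the green pot is put in it (z of carrier in the frame of nose between -0.003 and 0.002 m and horizontal distance between carrier and nose below 0.003 m and angle between carrier's own z axis and vertical below 0.05 rad and contact force between the fingers and carrier below 0.1 N and distance between green_pot and carrier_floor above 0.06 m), for 0.2 s.
2. the green pot sits in the carrier's cup, on its floor (z of green_pot in the frame of carrier_floor below 0.0025 m and horizontal distance between green_pot and carrier_floor below 0.004 m and angle between green_pot's own z axis and vertical below 0.08 rad), for 0.2 s.
At the end, for the whole second after the job is handed in: The yellow carrier is home in the spindle (flange within 2 mm of the nose face, centred within 3 mm, upright within 0.05 rad), the green pot rests in its cup (underside within 2.5 mm of the cup floor, centred within 4 mm, upright within 0.08 rad), both at rest and released (all of step 2 and z of carrier in the frame of nose between -0.003 and 0.002 m and horizontal distance between carrier and nose below 0.003 m and angle between carrier's own z axis and vertical below 0.05 rad and z of green_pot in the frame of carrier_floor above -0.003 m and linear speed of each of green_pot, carrier below 0.01 m/s); the robot touches nothing.
It fails at once if the carrier is rammed into or dropped on the wheel (over 80 N) (contact force between carrier and wheel above 80 N).
It fails at once if the green pot is rammed or dropped into the cup (over 30 N) (contact force between green_pot and carrier above 30 N).
It fails at once if the blue carrier is moved by more than 20 mm (distance of spare_carrier from where it was at the start of the episode above 0.02 m).
It fails at once if the orange pot is moved by more than 30 mm (distance of orange_pot from where it was at the start of the episode above 0.03 m).
It fails at once if the chrome bowl is moved by more than 30 mm (distance of chrome_bowl from where it was at the start of the episode above 0.03 m).
It also fails if it takes over 67 s, if anything falls off the work surface, if the arm or the gripper's body presses on something with over 40 N, if the wrist force passes 120 N, or if a joint passes its speed limit or range.

## Working session

There is one attempt and no reset: what is moved stays moved. The work goes in short steps, each a Python script; the robot and the scene stay as the last script left them, time stands still between calls to the robot, and variables do not carry over. Pictures are saved under pics/ and viewed, at most 10 in all, crops included, and the job is handed in when it is done.

```bash
mkdir -p pics; ls
python3 - <<'E'
from bench import manip
import cv2,numpy as np
for n in("top","side"):
    p,d=manip.grab_frame(n); cv2.imwrite(f"pics/{n}0.png",p[:,:,::-1]); np.savez(f"{n}0.npz",p=p,d=d)
    c=manip.get_calibration(n); print(n,c["camera_matrix"].tolist(),c["k1"],(-c["R"].T@c["t"]).round(3),c["R"].round(3).tolist())
    for o in("wheel","carrier","spare_carrier","green_pot","orange_pot","chrome_bowl","rack"):
        print(o,[(np.round(r["at"],3).tolist(),round(r["confidence"],2)) for r in manip.look_for(n,o)][:4])
print(manip.current_time(),manip.current_tcp_rot().round(2).tolist() if hasattr(manip.current_tcp_rot(),'round') else manip.current_tcp_rot())
E
```

```text
pics
top [[391.1473471006546, 0.0, 317.29944735261546], [0.0, 391.1473471006546, 201.74840461924467], [0.0, 0.0, 1.0]] -0.02247892017722601 [ 0.523 -0.1    1.042] [[-0.01, -1.0, 0.01], [-0.993, 0.009, -0.12], [0.12, -0.011, -0.993]]
wheel [([0.528, -0.177, 0.089], 0.73)]
carrier [([0.802, 0.11, 0.083], 0.7), ([0.752, -0.028, 0.056], 0.63)]
spare_carrier [([0.637, 0.228, 0.086], 0.64)]
green_pot [([0.457, 0.021, 0.033], 0.64), ([0.446, 0.239, 0.042], 0.62)]
orange_pot [([0.444, 0.24, 0.038], 0.74)]
chrome_bowl [([0.502, -0.464, 0.042], 0.76)]
rack [([0.633, 0.158, 0.065], 0.68)]
side [[507.32030490298143, 0.0, 327.7454191548767], [0.0, 507.32030490298143, 202.8200554936393], [0.0, 0.0, 1.0]] -0.05304785699480071 [0.214 0.669 0.798] [[-0.885, -0.465, -0.01], [-0.295, 0.579, -0.76], [0.359, -0.67, -0.65]]
wheel [([0.514, -0.137, 0.086], 0.67)]
carrier [([0.745, -0.013, 0.066], 0.76), ([0.641, 0.107, 0.087], 0.72), ([0.796, 0.122, 0.093], 0.6)]
spare_carrier [([0.632, 0.237, 0.086], 0.7)]
green_pot [([0.456, 0.023, 0.05], 0.57)]
orange_pot [([0.454, 0.219, 0.047], 0.8)]
chrome_bowl [([0.501, -0.438, 0.042], 0.95)]
rack [([0.601, 0.199, 0.064], 0.69), ([0.638, 0.108, 0.084], 0.24)]
0.8 [[0.94, 0.33, 0.0], [0.33, -0.94, 0.0], [0.0, -0.0, -1.0]]
```

View pics/top0.png

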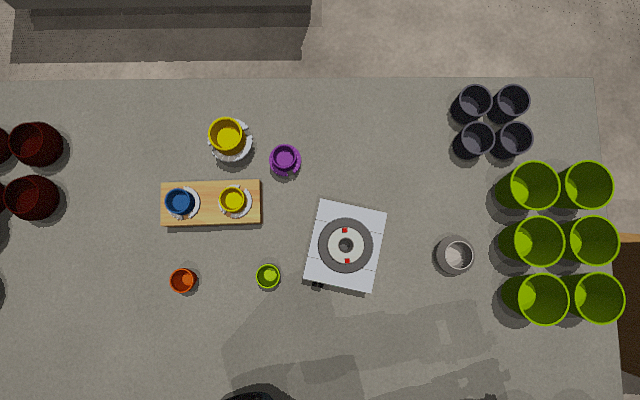

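View pics/side0.png

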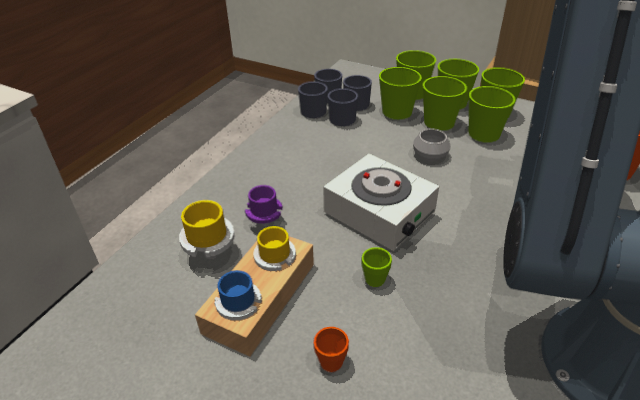

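Top view: target yellow carrier at (234,200) in the rack (the one at (228,135) is larger, purple is a decoy), green pot (268,276), spindle (346,245) with dogs at (345,230) and (347,261). The side view agrees. Next I'll make metric ortho views at known heights.

```bash
cat > h.py <<'E'
from bench import manip
import cv2,numpy as np
def proj(n,X):
    c=manip.get_calibration(n); q=np.asarray(X,float)@np.array(c["R"]).T+np.array(c["t"])
    s=q[...,:2]/q[...,2:]; s=s*(1+c["k1"]*(s**2).sum(-1,keepdims=True)); K=np.array(c["camera_matrix"])
    return (s*[K[0,0],K[1,1]]+[K[0,2],K[1,2]]).astype(np.float32)
def ortho(n,p,cx,cy,z,half=.055,N=280):
    # image right = +x, image up = +y
    a=(np.arange(N)+.5)/N*2*half-half
    x,y=np.meshgrid(cx+a,cy-a)
    return cv2.remap(p,proj(n,np.stack([x,y,x*0+z],-1)),None,cv2.INTER_CUBIC)
def red(p): h=cv2.cvtColor(p,cv2.COLOR_RGB2HSV); return ((h[...,0]<6)|(h[...,0]>174))&(h[...,1]>150)&(h[...,2]>80)
def yellow(p): h=cv2.cvtColor(p,cv2.COLOR_RGB2HSV); return (h[...,0]>20)&(h[...,0]<32)&(h[...,1]>150)
def green(p): h=cv2.cvtColor(p,cv2.COLOR_RGB2HSV); return (h[...,0]>33)&(h[...,0]<50)&(h[...,1]>150)
def R(th):  # tool down, closing axis y along angle th
    y=np.array([np.cos(th),np.sin(th),0]); z=np.array([0,0,-1.]); return np.stack([np.cross(y,z),y,z],1)
def fit(n,p,mask,cx,cy,z,half=.055,N=440):
    # circle of the part's top rim: hull of mask in the ortho view at rim height
    m=(ortho(n,mask(p).astype(np.uint8)*255,cx,cy,z,half,N)>127).astype(np.uint8)
    k,l,s,_=cv2.connectedComponentsWithStats(m); i=1+s[1:,4].argmax()
    return m,(l==i)
E
python3 - <<'E'
from h import *
T=np.load("top0.npz")["p"];S=np.load("side0.npz")["p"]
C=(.637,.105);W=(.527,-.172);G=(.457,.021)
row=lambda n,p:np.hstack([ortho(n,p,*C,.070,.055,260),ortho(n,p,*W,.108,.055,260),ortho(n,p,*G,.066,.055,260)])
im=np.vstack([row("top",T),row("side",S)])
for r in range(2):
  for c in range(3): cv2.drawMarker(im,(c*260+130,r*260+130),(255,0,255),0,12,1)
cv2.imwrite("pics/ortho.png",im[...,::-1])
for n,p in(("top",T),("side",S)):
    m=(ortho(n,red(p).astype(np.uint8)*255,*W,.108,.055,440)>127).astype(np.uint8)
    k,l,s,c=cv2.connectedComponentsWithStats(m)
    for i in range(1,k):
        if s[i,4]>200: print(n,"dog",s[i,4],W[0]+(c[i,0]-220)/4000,W[1]-(c[i,1]-220)/4000)
    for nm,f,(x,y),z in(("carrier",yellow,C,.112),("pot",green,G,.066)):
        _,l=fit(n,p,f,x,y,z); yy,xx=np.nonzero(l); b=lambda v:(np.percentile(v,[.2,99.8])-220)/4000
        print(n,nm,"x",x+b(xx),"y",y-b(yy))
E
```

```text
top dog 1826 0.5685143756845564 -0.17288225629791892
top dog 1504 0.49516954787234047 -0.17781499335106382
top carrier x [0.61375 0.67375] y [0.12625 0.0605 ]
top pot x [0.43025 0.48825] y [ 0.043   -0.01525]
side dog 2372 0.5644959949409781 -0.1674487774030354
side dog 2102 0.49164783539486206 -0.17152378686964795
side carrier x [0.59025 0.672  ] y [0.15925 0.0695 ]
side pot x [0.4195  0.48425] y [ 0.07575 -0.0105 ]
```

View pics/ortho.png

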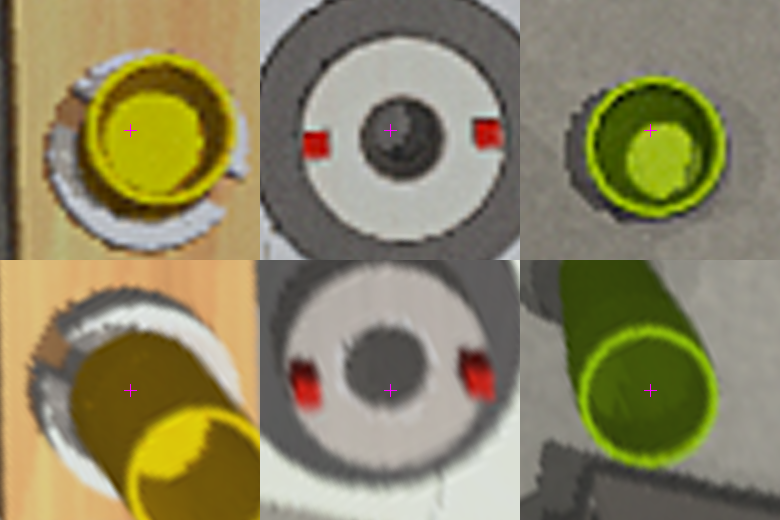

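Slots lie along about −0.43 rad and the dogs along about +0.06 rad. The cameras disagree by about 4 mm. Gripping the cup twice at right angles will centre the carrier in the tool, and re-imaging it then gives me the camera offset.

```bash
cat >> h.py <<'E'
def best(pos,th):
    o=[(abs(q[5]),t) for t in(th,th+np.pi,th-np.pi) if (q:=manip.inverse_kinematics(list(pos),R(t))) is not None]
    return min(o)[1] if o else None
E
python3 - <<'E'
from h import *
c=np.array([.6426,.0965])
P=lambda z:[*c,z]
tA=best(P(.2),0.); tB=best(P(.2),np.pi/2); tW=best([.531,-.173,.2],np.pi/2+.49)
print(tA,tB,tW,[manip.inverse_kinematics(P(.2),R(t))[5] for t in(tA,tB)],manip.inverse_kinematics([.531,-.173,.2],R(tW))[5])
manip.set_gripper(1.0)
manip.move_ptp(P(.2),R(tA)); manip.move_l(P(.074),max_speed=.12)
manip.set_gripper(0.,20); print("A",manip.current_grip_width(),manip.current_force())
manip.set_gripper(1.); manip.move_l(P(.125),max_speed=.15); manip.move_ptp(P(.125),R(tB)); manip.move_l(P(.074),max_speed=.1)
manip.set_gripper(0.,20); print("B",manip.current_grip_width(),manip.current_grip_force(),manip.current_force())
manip.set_gripper(1.); manip.move_l(P(.16)); print(manip.current_ee_pos())
manip.move_ptp([.53,-.1,.25],R(tB))
for n in("top","side"):
    p,d=manip.grab_frame(n); np.savez(f"{n}1.npz",p=p)
    cv2.imwrite(f"pics/{n}1.png",np.hstack([ortho(n,p,*c,z,.055,390) for z in(.070,.112)])[...,::-1])
im=np.vstack([cv2.imread("pics/top1.png"),cv2.imread("pics/side1.png")])
for i in(97.5,292.5): pass
im=cv2.resize(im,(600,600))
for x in(150,450):
  for y in(150,450):
    for r in(.042,.031): cv2.circle(im,(x,y),int(r/.11*300),(255,0,255),1)
cv2.imwrite("pics/o1.png",im); print(manip.current_time())
E
```

```text
0.0 1.5707963267948966 -1.0807963267948963 [np.float64(0.07743625131506437), np.float64(-1.493360075479832)] 0.6824811435201563
A 0.7232388557800435 [-0.02411455 -0.25405173  6.54686891]
B 0.7282308370502627 21.72135983593762 [-1.10567147  0.75240751  4.81666026]
[0.64209925 0.09646032 0.15903849]
10.6917
```

View pics/o1.png

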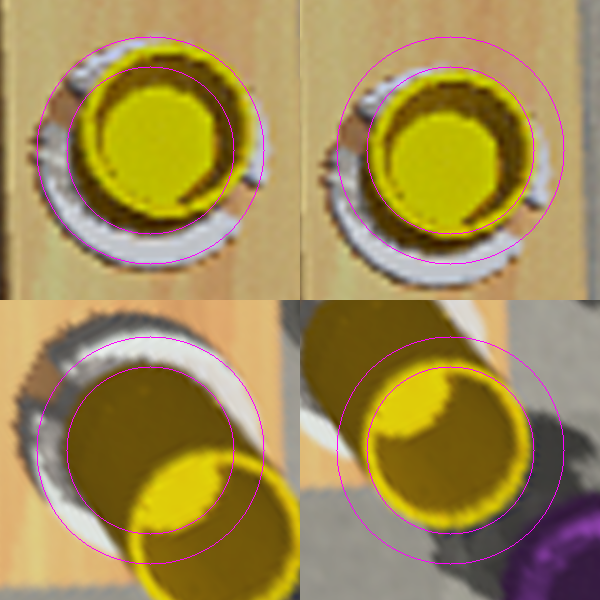

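The carrier is centred at TCP (0.6421, 0.0965). The top camera reads about 1.5 mm low in y and the side camera is off by (−1.5, +2.7) mm. Next I'll refine the slot yaw with a polar profile.

Run:
```python
from h import *
c=np.array([.6421,.0965])
for n,o in(("top",(.0002,-.0015)),("side",(-.0015,.00275))):
    p=np.load(f"{n}1.npz")["p"]
    a=np.deg2rad(np.arange(0,360,2)); r=np.linspace(.034,.040,7)
    A,Rr=np.meshgrid(a,r); X=np.stack([c[0]+o[0]+Rr*np.cos(A),c[1]+o[1]+Rr*np.sin(A),A*0+.07],-1)
    v=cv2.remap(p,proj(n,X),None,cv2.INTER_LINEAR); s=cv2.cvtColor(v,cv2.COLOR_RGB2HSV)[...,1].mean(0)
    for lo in(130,310): 
        i=np.arange(lo//2,lo//2+25); print(n,list(zip((2*i).tolist(),s[i].astype(int).tolist())))
```

```text
top [(130, 15), (132, 8), (134, 11), (136, 18), (138, 33), (140, 82), (142, 121), (144, 134), (146, 137), (148, 132), (150, 130), (152, 133), (154, 136), (156, 135), (158, 130), (160, 117), (162, 89), (164, 44), (166, 22), (168, 16), (170, 16), (172, 21), (174, 26), (176, 30), (178, 23)]
top [(310, 11), (312, 12), (314, 13), (316, 12), (318, 13), (320, 11), (322, 22), (324, 68), (326, 109), (328, 124), (330, 124), (332, 123), (334, 123), (336, 122), (338, 126), (340, 129), (342, 139), (344, 114), (346, 79), (348, 78), (350, 79), (352, 91), (354, 102), (356, 103), (358, 109)]
side [(130, 13), (132, 13), (134, 11), (136, 11), (138, 15), (140, 35), (142, 61), (144, 78), (146, 83), (148, 86), (150, 88), (152, 88), (154, 86), (156, 80), (158, 63), (160, 35), (162, 16), (164, 13), (166, 12), (168, 11), (170, 13), (172, 14), (174, 14), (176, 14), (178, 14)]
side [(310, 235), (312, 235), (314, 235), (316, 235), (318, 234), (320, 234), (322, 233), (324, 233), (326, 233), (328, 233), (330, 233), (332, 233), (334, 232), (336, 231), (338, 231), (340, 231), (342, 232), (344, 236), (346, 240), (348, 242), (350, 242), (352, 240), (354, 236), (356, 220), (358, 190)]
```

```bash
cat > ins.py <<'E'
from h import *
def F(): return np.array(manip.current_force())
def down(x,y,z0,z1,F0,att,step=.001,lim=12):
    z=z0
    while z>z1+1e-6:
        z=max(z-step,z1); manip.move_l([x,y,z],att,max_speed=.03)
        d=F()-F0
        if abs(d[2])>lim or np.hypot(d[0],d[1])>lim: break
    return z,d
E
python3 - <<'E'
from ins import *
c=[.6421,.0965]; w=[.5317,-.1741]; th=np.pi/2+.545-np.pi
manip.move_ptp([*c,.15],R(np.pi/2)); manip.move_l([*c,.074],max_speed=.12)
manip.set_gripper(0.,60); dz=manip.current_ee_pos()[2]-.06; print("dz",dz,manip.current_ee_pos())
manip.move_l([*c,.235],max_speed=.15); print(manip.current_grip_width(),F())
manip.move_ptp([*w,.235],R(th)); manip.move_l([*w,.135],R(th),max_speed=.08); manip.dwell(.2)
F0=F(); print("t",manip.current_time(),F0,manip.current_ee_pos())
z,d=down(*w,.135,.1+dz,F0,R(th)); print("stop",z-.1-dz,d,manip.current_ee_pos(),manip.current_time())
E
```

```text
dz 0.015489076044629846 [0.64271992 0.09667182 0.07548908]
0.7125920928126213 [-0.82977961  0.07883885 -3.04786202]
t 17.4667 [ 0.62623625 -0.17964795 -3.82827368] [ 0.5318238  -0.17414769  0.13528802]
stop 0.0 [0.57333724 0.40100445 0.57676971] [ 0.53178262 -0.17412016  0.11554755] 22.4667
```

Run:
```python
from ins import *
w=[.5317,-.1741]; th=np.pi/2+.545-np.pi; F0=F()
z,d=down(*w,.1155,.1135,F0,R(th),step=.0005,lim=4); print(z,d,manip.current_ee_pos())
manip.set_gripper(1.); manip.move_l([*w,.22],max_speed=.15); manip.move_ptp([.46,.016,.2],R(best([.46,.016,.2],0.3)))
for n in("top","side"):
    p,_=manip.grab_frame(n); np.savez(f"{n}2.npz",p=p)
T=np.load("top2.npz")["p"];S=np.load("side2.npz")["p"]
im=np.hstack([ortho("top",T,w[0],w[1]-.0015,.152,.055,300),ortho("side",S,w[0]-.0015,w[1]+.0027,.152,.055,300)])
for x in(150,450):
  for r in(.031,): cv2.circle(im,(x,150),int(r/.11*300),(255,0,255),1)
u=proj("side",[*w,.12]).astype(int); cr=cv2.resize(S[u[1]-50:u[1]+50,u[0]-100:u[0]+100],(600,300),interpolation=cv2.INTER_CUBIC)
cv2.imwrite("pics/o2.png",np.vstack([im,cr])[...,::-1]); print(manip.current_time())
```

```text
0.115 [-3.90140521  2.11585273  9.19304856] [ 0.53181695 -0.17408134  0.11547838]
24.9833
```

View pics/o2.png

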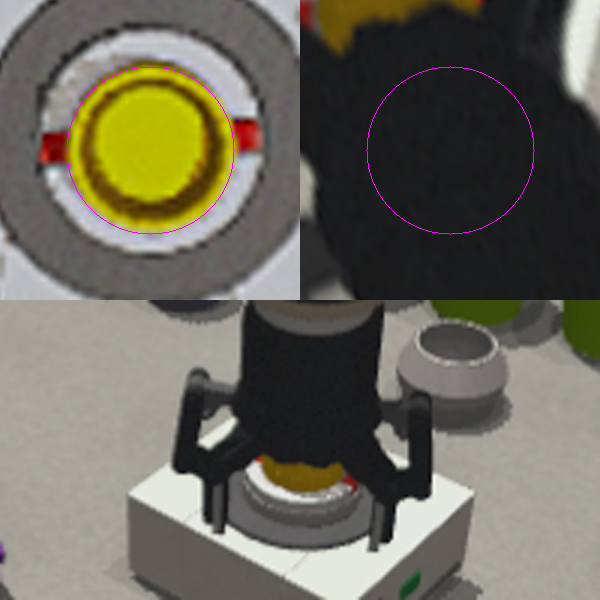

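The top view shows both dogs sitting in the slots with the flange centred, and contact came at the home height, so the carrier is home. Next is the green pot, centred the same way with two grips.

Run:
```python
from ins import *
g=[.4591,.0154]; P=lambda z:[*g,z]
tA=best(P(.1),.3); tB=best(P(.1),.3+np.pi/2)
manip.move_ptp(P(.12),R(tA)); manip.move_l(P(.037),max_speed=.12)
manip.set_gripper(0.,20); print(manip.current_grip_width()); manip.set_gripper(1.)
manip.move_l(P(.085)); manip.move_ptp(P(.085),R(tB)); manip.move_l(P(.037),max_speed=.12)
manip.set_gripper(0.,25); h=manip.current_ee_pos()[2]; print("h",h,manip.current_grip_width())
manip.move_l(P(.25),max_speed=.15); w=[.5318,-.1741]; t=best([*w,.25],tB)
manip.move_ptp([*w,.25],R(t)); manip.move_l([*w,.122+h+.034],max_speed=.1); manip.dwell(.2)
F0=F(); z,d=down(*w,.122+h+.034,.122+h,F0,R(t),step=.001,lim=5)
print("stop above floor",z-.122-h,d,manip.current_ee_pos(),t,manip.current_grip_width(),manip.current_time())
open("st.txt","w").write(f"{h} {t} {z}")
```

```text
0.701184604219627
h 0.037905596087297794 0.6886778814049908
stop above floor 0.0 [ 0.62504208 -0.59657321  0.76079206] [ 0.53188973 -0.17414156  0.16001554] -1.2707963267948965 0.6853628718900389 41.5417
```

Run:
```python
from ins import *
h,t,z=map(float,open("st.txt").read().split()); w=[.5318,-.1741]
F0=F(); z,d=down(*w,z,z-.002,F0,R(t),step=.0005,lim=2.5); print(z-.122-h,d,manip.current_ee_pos())
manip.set_gripper(1.); manip.move_l([*w,.26],max_speed=.12); manip.move_ptp([.4,-.35,.3],R(t))
T,_=manip.grab_frame("top");S,_=manip.grab_frame("side")
a=ortho("top",T,*w,.188,.055,300)
b=ortho("top",T,*w,.152,.055,300)
u=proj("side",[*w,.14]).astype(int); cr=cv2.resize(S[u[1]-50:u[1]+50,u[0]-100:u[0]+100],(600,300),interpolation=cv2.INTER_CUBIC)
cv2.imwrite("pics/o3.png",np.vstack([np.hstack([a,b]),cr])[...,::-1]); print(manip.current_time())
c=manip.get_calibration("side")
for zz in(.188,.152): print(zz,proj("side",[*w,zz])-u+[100,50])
```

```text
-0.0005000000000000004 [-1.37043203  1.20831662  4.36255059] [ 0.53205675 -0.17412817  0.15994786]
44.1667
0.188 [101.87985229  32.01376343]
0.152 [100.88867188  45.81021118]
```

View pics/o3.png

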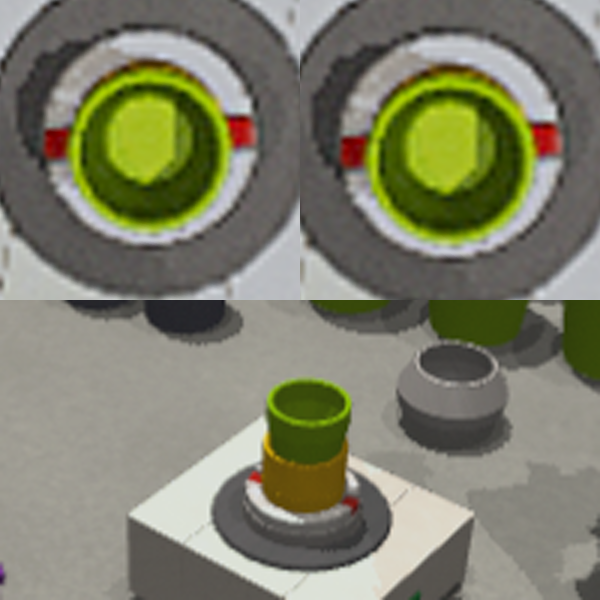

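The pot sits upright and centred in the cup: in the side view its rim centre is at about (309,402), against (306,396) predicted for fully seated. The gripper is clear.

```bash
python3 -c "
from bench import manip
print(manip.sign_off())"
```

```text
the job is handed in; nothing more can be done
None
```

The yellow carrier is home over both dogs and released, the green pot stands on its cup's floor and is released, and the job was handed in at about 44 s; sign-off gave no verdict.

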